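# Set the tube mixer's gated selector lever

## Task

On the tube mixer, push the selector lever out of its rest slot, along the cross channel and fully home into the slot whose tile carries the ring symbol, without running it into any of the other three marked slots on the way. Only push the grip with the fingertips, from one side at a time, never pinching it between the fingers. Let go with the lever left home, and leave the vials and other things standing about undisturbed.

Things in the scene. Friction and masses are not known exactly. Their poses are not given: they have to be found in the camera images.
- mixer: fixed white bench tube mixer. Origin on the bench under the gate's centre; x points roughly away from the robot, y left, z up. Housing x -100..100 mm, y -165..90 mm, 120 mm high; left of it (y 90..260 mm) a lower drive head with a round tube carousel, tube caps up to 130 mm.
- gate (a point): centre of the gate, on top of the 170 mm square aluminium gate plate (z 120 mm, 10 mm thick). Dark slots 15 mm wide, in the mixer frame: a cross channel along y at x = 0; outer columns at y = +34 and -34 mm, each with a slot to +x and one to -x; an unmarked rest slot at y = 0 to -x only. Their centre lines end where the stem's axis stops: x = +-28 mm in the slots, y = +-36 mm in the channel.
- pivot (a point): the lever's fixed pivot inside the housing, at mixer (0, 0, 15 mm). The 10 mm steel stem rises from here through the gate, whose edges stop it, with 2.5 mm of play each side.
- lever_fore (a joint): fore-and-aft angle (rad) of the lever about mixer y through the pivot: 0 upright, positive leaning to mixer +x. About 0 (+-0.03) in the cross channel, +0.27 or -0.27 fully home in a +x or -x slot. Starts in the rest slot at -0.26 to -0.15. Friction holds the lever where it is left; 2 to 5 N at the grip moves it.
- lever_side (a joint): sideways angle (rad) of the lever, measured in the plane already tilted by lever_fore: 0 in the middle column, positive leaning to mixer +y; about +0.33 or -0.33 in the outer columns, at most 0.35 at the ends of the cross channel. The same friction.
- lever_gate (a point): point on the stem's axis 100 mm from the pivot, at the gate plate; fully home it is about 32 mm (horizontally) from the centre of the tile at that slot
- lever_grip (a point): centre of the grip, on the stem 185 mm from the pivot (200 mm above the bench when upright). The grip is a black square block, 28 x 28 mm over its four pads, 60 mm long along the stem (155 to 215 mm from the pivot), sides parallel to the mixer's axes when upright; below it a small cone, then bare stem. z points up along the stem.
- face_near: the -x (near) face of the lever's grip: a rubber pad 22 mm wide, 60 mm tall, 3 mm proud of the core. Origin: centre of the grip (not of the pad). Moves with the lever.
- face_far: the +x (far) face of the lever's grip: a rubber pad 22 mm wide, 60 mm tall, 3 mm proud of the core. Origin: centre of the grip (not of the pad). Moves with the lever.
- face_left: the +y (left) face of the lever's grip: a rubber pad 22 mm wide, 60 mm tall, 3 mm proud of the core. Origin: centre of the grip (not of the pad). Moves with the lever.
- face_right: the -y (right) face of the lever's grip: a rubber pad 22 mm wide, 60 mm tall, 3 mm proud of the core. Origin: centre of the grip (not of the pad). Moves with the lever.
- tile_ring: fixed white label tile, 40 x 40 x 3 mm, on the gate plate just beyond the end of one of the four outer slots, at mixer x = +-57, y = +-34 mm (which of the four varies), with a black symbol: a ring, 33 mm across (the wanted slot). Origin: centre of its underside, 120 mm above the bench.
- tile_bar: fixed white label tile, 40 x 40 x 3 mm, on the gate plate just beyond the end of one of the four outer slots, at mixer x = +-57, y = +-34 mm (which of the four varies), with a black symbol: one straight bar, 33 mm long, along mixer y. Origin: centre of its underside, 120 mm above the bench.
- tile_cross: fixed white label tile, 40 x 40 x 3 mm, on the gate plate just beyond the end of one of the four outer slots, at mixer x = +-57, y = +-34 mm (which of the four varies), with a black symbol: an upright cross, 33 mm. Origin: centre of its underside, 120 mm above the bench.
- tile_chevron: fixed white label tile, 40 x 40 x 3 mm, on the gate plate just beyond the end of one of the four outer slots, at mixer x = +-57, y = +-34 mm (which of the four varies), with a black symbol: a chevron (V lying on its side). Origin: centre of its underside, 120 mm above the bench.
- vial_a: loose amber vial with white cap, diameter 23 mm, 32 mm tall, standing on the mixer's deck at its right edge (mixer y about -125 mm, x about -50 mm), 20 g. Origin: underside
- vial_b: a second such vial, at mixer x about +45 mm, y about -130 mm
- beaker: loose white plastic beaker, diameter 64 mm, 75 mm tall, standing on the bench close by the mixer's right side
- tube_rack: loose white tube rack, 100 x 250 x 55 mm, with tubes up to 95 mm, at the right. Origin: centre of underside
- bin: yellow open waste bin, diameter 170 mm, 170 mm tall, at the left
- reagent: white bottle with blue cap, diameter 60 mm, 150 mm tall, at the right

How it is judged:
On the way, in this order (a step that is already met when the one before it is completed fails the run):
1. the lever has been pushed out of the rest slot into the cross channel (value of joint lever_fore between -0.1 and 0.1 rad), for 0.1 s.
2. the lever is fully home in the slot with the ring tile (horizontal distance between lever_gate and tile_ring below 0.036 m), for 0.2 s.
At the end, for the whole second after the job is handed in: The stem, where it passes the gate, is within 36 mm horizontally of the ring tile's centre (about 32 mm at the very end of the slot, so within 4 mm of fully home), the lever is at rest, and no loose thing has moved more than 15 mm (horizontal distance between lever_gate and tile_ring below 0.036 m and velocity of joint lever_fore between -0.05 and 0.05 rad/s and distance of each of vial_a, vial_b, beaker, tube_rack, bin, reagent from where it was at the start of the episode below 0.015 m); the robot touches nothing.
It fails at once if the lever was run more than half way into a slot with another symbol (stem at the gate within 41 mm of that tile's centre) (horizontal distance between lever_gate and tile_bar below 0.041 m or horizontal distance between lever_gate and tile_cross below 0.041 m or horizontal distance between lever_gate and tile_chevron below 0.041 m).
It fails at once if the grip was pinched: two opposite faces pressed by the fingers at once with more than 1 N each ((contact force between the fingers and face_near above 1 N and contact force between the fingers and face_far above 1 N) or (contact force between the fingers and face_left above 1 N and contact force between the fingers and face_right above 1 N)).
It fails at once if a loose thing was knocked, lifted or carried (moved more than 15 mm) (distance of any of vial_a, vial_b, beaker, tube_rack, bin, reagent from where it was at the start of the episode above 0.015 m).
It also fails if it takes over 48 s, if anything falls off the work surface, if the arm or the gripper's body presses on something with over 40 N, if the wrist force passes 120 N, or if a joint passes its speed limit or range.

## Robot

A 6-joint arm with a two-finger parallel gripper is mounted at the origin on the work surface. World frame = base frame: x ahead of the robot, y to its left, z up, the work surface at z = 0. Lengths are in m, angles in rad, forces in N, time in s.
With the tool pointing down it reaches from about 0.35 to 0.775 m from the base axis. Payload 5.5 kg.
Tool frame: the origin (TCP) lies at the very end of the fingers, on their centre line; the grasp point (between the pads) lies 19 mm behind it; z points along the fingers, y is the line along which they close (so a half turn about z gives the same grasp; the last joint's range is limited). The gripper opens to 85 mm and grips with 20 to 120 N. Pads are 22 mm wide; open, the fingers measure 114 mm over their backs; the gripper's body (76 mm by 85 mm) begins 54 mm behind the grasp point. The pads swing forward as they close: fully open they stand 13 mm farther back than shut.
Start: joints at [-1.351, 0.313, 0.046, 1.304, 0, 1.431], TCP at [0.202, -0.538, 0.231] pointing down, gripper open.
Joint ranges: [-2.76, 2.76], [-0.86, 1.69], [-1.03, 1.26], [-2.2, 2.34], [-1.47, 1.5], [-3.14, 3.14]. Speed limits (rad/s): [2.57, 2.57, 3.14, 3.14, 3.14, 3.14].

## Interface

Orientations are given as a unit quaternion [w, x, y, z].
In Python, from workcell import env, cams, ticket, spotter gives the robot as it stands.
- The arm moves only by the tool jog_arm, never from a script. Its argument "increments" is a list that holds one entry, the list of rows, each a list of 7 numbers: the shift along the tool's x, y, z in units of 0.25 m (1.0 is 0.25 m), then the turn, a rotation vector about the tool's x, y, z in units of 180 degrees (1.0 is 180 degrees), then the closure in counts, from 0 (fully open) to 255 (shut). A call has 1 to 20 rows; each row shifts and turns the commanded pose from where the row before left it, along the tool's axes as they then stand; what a row does not reach is not made up. A row lasts 1/10 s, in which the tool goes at most 50 mm and 8.59 degrees, less where a joint would pass 70% of its speed; a pose out of reach is approached as far as the arm can. A call with a number of a shift or a turn outside -1 to 1 is refused whole. A call with a gripper value outside its range is refused whole. The fingers move at their own pace and stop on an object; "force" is the grip in N (left out, the last holds). Time passes only in rows, so rows that do not move let the fingers close. It gives the time, the measured TCP pose, the force, the opening and the grip force at its end, in the units of the state.
- env.get_state(): the state, without advancing time (a new reading comes with each control period).
- cams.read_camera(name): name is "scene" or "side" or "wrist"; returns a dict with "pixels" (480x640x3 uint8, red, green, blue), "fx", "fy", "cx", "cy" (pixels), "xyz" and "attitude" of the camera in the world; the wrist camera has in their place "mount" (4x4, takes a point from camera to tool coordinates, whose origin is the TCP and whose axes are the flange's). Camera axes: x right, y down, z forward; pixel columns grow to the right and rows downward; lengths in m; the calibration is good to about 2 mm. A picture is of the moment at which its call begins: read the wrist's pose just before it. There is no depth.
- ticket.hand_in(): hands the job in; it is judged then, once.
Trained networks look in the newest picture that a camera, given by its name, has taken for a name from the list of things; names that differ only in an ending like _2 or _b are one class to them, and where a whole thing is asked for, a point or a joint stands for the part that bears it (a point fixed in the world has none). Each returns a list of dicts, best first, with "conf" (0 to 1); they miss things now and then, are a little off and sometimes report something else, mostly with a low value. They report only what shows in the picture. A call takes as long as a camera call.
- spotter.find_in(target, camera): "uv" ([column, row] in pixels, amid what is visible of it).
- spotter.cut_out(target, camera): "region" (480x640 bool, what is visible of it) and "uv" ([column, row] in pixels, amid what is visible of it).
- spotter.landmark_of(target, camera): "uv" ([column, row] in pixels: a listed point, or the origin of a listed thing).
The state is a dict: "clock": time; "joint_pos": joint angles; "qvel": joint speeds; "tau": joint torques, N m; "tcp_pos": TCP position; "orientation": TCP orientation; "wrist_force": force on the tool from outside, world axes, zero at the start; "ft_torque": the same for the moment, N m; "finger_gap": finger opening in m; "grip_force": force on a finger pad.
Only numpy, scipy, OpenCV 4.12 (cv2) and the standard library are available. Lean on these libraries where they do the work, as an engineer would, in place of code of your own. Each camera call takes 0.05 s, during which the arm holds its last target. There are 200 camera calls.

## Working session

There is one attempt and no reset: what is moved stays moved. The work goes in short steps, Python scripts to look and compute and a tool call to move; the robot and the scene stay as the last step left them, time stands still between calls to the robot, and variables do not carry over. Pictures are saved under pics/ and viewed, at most 10 in all, crops included, and the job is handed in when it is done.

Besides the shell and the picture viewer there is one more tool, called after "Call:" as a command line: name --argument value ..., lists and objects as JSON in quotes. jog_arm: Moves the arm, as the interface text tells. Shifts and turns lie within -1 to 1; 1 stands for 0.25 m of shift or 180 degrees of turn. Its arguments: {"type":"object","properties":{"increments":{"type":"array"},"force":{"type":"number"}},"required":["increments"]}

```bash
mkdir -p pics
cat > h.py <<'E'
import numpy as np, cv2
from scipy.spatial.transform import Rotation as R
from workcell import env, cams, ticket, spotter
def q2R(q): return R.from_quat([q[1],q[2],q[3],q[0]]).as_matrix()
def cam(name):
    s=env.get_state(); c=cams.read_camera(name)
    if 'mount' in c:
        M=np.array(c['mount']); Rt=q2R(s['orientation']); Rc=Rt@M[:3,:3]; t=Rt@M[:3,3]+np.array(s['tcp_pos'])
    else:
        t=np.array(c['xyz']); a=np.array(c['attitude']); Rc=a if a.shape==(3,3) else q2R(a)
    K=np.array([[c['fx'],0,c['cx']],[0,c['fy'],c['cy']],[0,0,1]])
    return c['pixels'],K,Rc,t
def ray(K,Rc,uv): return Rc@np.linalg.inv(K)@np.array([uv[0],uv[1],1.])
def onz(K,Rc,t,uv,z):
    d=ray(K,Rc,uv); return t+d*(z-t[2])/d[2]
def tri(obs):
    A=np.zeros((3,3));b=np.zeros(3)
    for K,Rc,t,uv in obs:
        d=ray(K,Rc,uv);d/=np.linalg.norm(d);P=np.eye(3)-np.outer(d,d);A+=P;b+=P@t
    return np.linalg.solve(A,b)
def proj(K,Rc,t,p):
    q=K@(Rc.T@(np.asarray(p)-t)); return q[:2]/q[2]
E
python3 - <<'E'
from h import *
np.set_printoptions(precision=4,suppress=True)
print(env.get_state())
for n in ['scene','side','wrist']:
    im,K,Rc,t=cam(n); cv2.imwrite(f'pics/{n}0.png',im[:,:,::-1])
    print(n,t,K[0,0],Rc.tolist())
    for x in ['gate','lever_gate','lever_grip','tile_ring','tile_bar','tile_cross','tile_chevron','mixer','vial_a','beaker','reagent','tube_rack','bin']:
        r=spotter.landmark_of(x,n)
        for d in r[:2]:
            z={'gate':.12,'lever_gate':.115,'lever_grip':.19,'vial_a':.12}.get(x,.12 if 'tile' in x else 0)
            print(x,np.round(d['uv'],1),round(d['conf'],2),onz(K,Rc,t,d['uv'],z))
E
```

```text
{'clock': 0.0, 'joint_pos': array([-1.3506,  0.314 ,  0.045 ,  1.3036,  0.    ,  1.4312]), 'qvel': array([0.0003, 0.0007, 0.001 , 0.0014, 0.0007, 0.0004]), 'tau': array([ -0.0019, -48.0626,  29.8535,   0.0192,  -0.0004,  -0.    ]), 'tcp_pos': array([ 0.2023, -0.5377,  0.2304]), 'orientation': array([-0.0009,  0.9839,  0.1789, -0.    ]), 'wrist_force': array([ 0.2954,  0.8121, -0.6713]), 'ft_torque': array([ 0.0112, -0.0178,  0.0111]), 'grip_force': 0.0, 'finger_gap': 0.08528195077621134}
scene [ 1.229  -0.7492  1.5054] 581.6070801895717 [[0.7690015710673556, 0.5046192649982844, -0.3924232168062056], [0.6391237462617885, -0.6189791460942301, 0.45649277504113367], [-0.012546739027971932, -0.6018506576328129, -0.7985100908859667]]
gate [332.1 246.8] 0.92 [0.5828 0.0389 0.12  ]
gate [323.5 244.1] 0.62 [0.5567 0.0305 0.12  ]
lever_gate [325.1 248. ] 0.72 [0.5671 0.0252 0.115 ]
lever_grip [316.7 229.6] 0.77 [0.5423 0.0186 0.19  ]
tile_ring [329.6 270.2] 0.7 [ 0.6299 -0.0302  0.12  ]
tile_ring [307.  249.2] 0.66 [ 0.5309 -0.0147  0.12  ]
tile_bar [322.5 282.3] 0.47 [ 0.6406 -0.0748  0.12  ]
[... 1393 characters left out ...]
er [330.5 259.8] 0.55 [ 0.5724  0.0259 -0.    ]
vial_a [325.3 226.8] 0.74 [0.565  0.0856 0.12  ]
vial_a [355.3 260.9] 0.51 [ 0.6328 -0.0891  0.12  ]
beaker [359.1 306.7] 0.57 [ 0.6247 -0.1972  0.    ]
reagent [321.8 249.2] 0.71 [0.5513 0.0824 0.    ]
reagent [369.9 391.7] 0.63 [ 0.5795 -0.5096  0.    ]
tube_rack [329.1 235.9] 0.71 [0.5924 0.1415 0.    ]
tube_rack [330.7 415.9] 0.67 [ 0.4436 -0.5605  0.    ]
bin [288.4 160.9] 0.9 [0.5116 0.5984 0.    ]
wrist [ 0.2675 -0.5134  0.3738] 422.58744542916975 [[0.3525488294347482, -0.8998423482975381, -0.2568911658165], [-0.9357933291092635, -0.3391249263706646, -0.09635937685918787], [-0.0004099497393356607, 0.274368424794951, -0.9616245626109742]]
```

Run:
```python
import cv2,numpy as np
a=cv2.imread('pics/scene0.png')[190:330,250:400];b=cv2.imread('pics/side0.png')[180:320,260:410]
f=lambda x:cv2.resize(x,None,fx=2.66,fy=4,interpolation=cv2.INTER_CUBIC)
f=lambda x:cv2.resize(x,(400,373),interpolation=cv2.INTER_CUBIC)
cv2.imwrite('pics/c0.png',np.hstack([f(a),f(b)]))
```

```text
(no output)
```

View pics/c0.png

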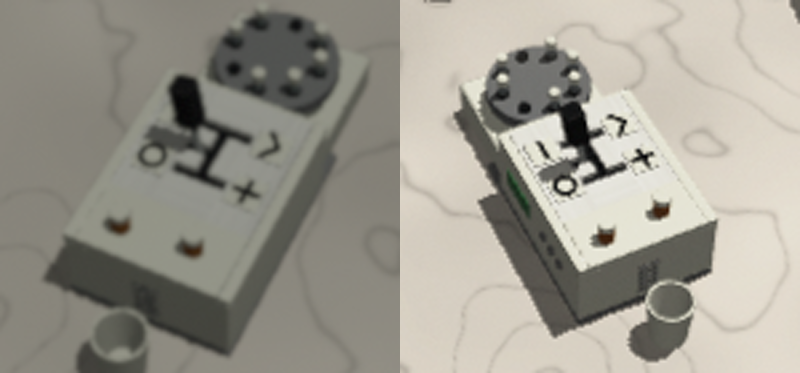

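Ring is at the near-right slot (left crop about (152,155); right crop (565,185)). Bar is near-left, cross far-right, chevron far-left, and the lever leans near in the rest slot. I'm moving above the mixer to look closer.

Call:
jog_arm --increments '[[[0, 0, -0.13, 0, 0, 0.03, 255], [0, 0, -0.13, 0, 0, 0.03, 255], [0, 0, -0.13, 0, 0, 0, 255], [0, 0, -0.13, 0, 0, 0, 255], [0.091, -0.121, 0, 0, 0, 0, 255], [0.091, -0.121, 0, 0, 0, 0, 255], [0.091, -0.121, 0, 0, 0, 0, 255], [0.091, -0.121, 0, 0, 0, 0, 255], [0.091, -0.121, 0, 0, 0, 0, 255], [0.091, -0.121, 0, 0, 0, 0, 255], [0.091, -0.121, 0, 0, 0, 0, 255], [0.091, -0.121, 0, 0, 0, 0, 255], [0.091, -0.121, 0, 0, 0, 0, 255], [0.091, -0.121, 0, 0, 0, 0, 255], [0.091, -0.121, 0, 0, 0, 0, 255], [0.091, -0.121, 0, 0, 0, 0, 255], [0.091, -0.121, 0, 0, 0, 0, 255], [0.091, -0.121, 0, 0, 0, 0, 255], [0.091, -0.121, 0, 0, 0, 0, 255], [0.091, -0.121, 0, 0, 0, 0, 255]]]'

```text
clock: 4.1
tcp_pos: [0.4791, 0.0023, 0.3615]
orientation: [0.0, 0.996, 0.086, 0.0]
wrist_force: [0.2, -1.3, -0.0]
finger_gap: 0.0
grip_force: 0.0
```

Run:
```python
from h import *
np.set_printoptions(precision=4,suppress=True)
s=env.get_state();print(s['clock'],s['tcp_pos'],s['orientation'],s['finger_gap'])
im,K,Rc,t=cam('wrist'); cv2.imwrite('pics/w1.png',im[:,:,::-1]); print(t)
for x in ['gate','lever_gate','lever_grip','tile_ring','tile_bar','tile_cross','tile_chevron','vial_a']:
  for d in spotter.landmark_of(x,'wrist')[:2]:
    z={'gate':.12,'lever_gate':.115,'lever_grip':.195}.get(x,.12)
    print(x,np.round(d['uv'],1),round(d['conf'],2),onz(K,Rc,t,d['uv'],z))
```

```text
4.1 [0.4791 0.0023 0.3615] [0.0002 0.9963 0.0856 0.0003] 3.0844270324545495e-05
[0.5475 0.0145 0.504 ]
gate [308.1  80.5] 0.9 [0.5745 0.0329 0.12  ]
lever_gate [305.5  81.5] 0.7 [0.5737 0.0352 0.115 ]
lever_gate [350.3 145.4] 0.57 [ 0.527  -0.0133  0.115 ]
lever_grip [313.6 113.1] 0.74 [0.5486 0.022  0.195 ]
tile_ring [349.3 146.6] 0.78 [ 0.5261 -0.0122  0.12  ]
tile_ring [273.3 148.3] 0.31 [0.5131 0.0543 0.12  ]
tile_bar [272.5 149.2] 0.91 [0.5122 0.0549 0.12  ]
tile_cross [346.9   0.8] 0.71 [0.6402 0.0115 0.12  ]
tile_chevron [266.    6.8] 0.57 [0.6246 0.0759 0.12  ]
tile_chevron [463.9 122.9] 0.44 [ 0.5634 -0.1075  0.12  ]
vial_a [455.8  21.9] 0.71 [ 0.6403 -0.0799  0.12  ]
vial_a [463.3 122.3] 0.63 [ 0.5638 -0.1068  0.12  ]
```

View pics/w1.png

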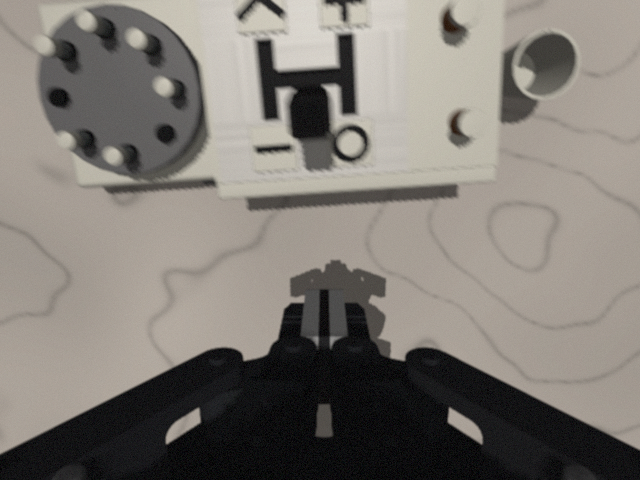

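Tiles are ring (350,146), bar (272,149), cross and chevron beyond, and the grip is at (313,113). Mixer yaw is about 0.21 rad and the gate is at about (0.575, 0.033). Next I align, descend on the near side and push away.

Call:
jog_arm --increments '[[[0, 0, 0, 0, 0, -0.012, 255], [0.031, -0.02, 0.1, 0, 0, 0, 255], [0.031, -0.02, 0.1, 0, 0, 0, 255], [0, 0, 0.1, 0, 0, 0, 255], [0, 0, 0.1, 0, 0, 0, 255], [0, 0, 0.1, 0, 0, 0, 255], [0, 0, 0.1, 0, 0, 0, 255], [0, 0, 0.1, 0, 0, 0, 255], [0, 0, 0, 0, 0, 0, 255], [0.04, 0, 0, 0, 0, 0, 255], [0.04, 0, 0, 0, 0, 0, 255], [0.04, 0, 0, 0, 0, 0, 255], [0.04, 0, 0, 0, 0, 0, 255], [0.02, 0, 0, 0, 0, 0, 255], [0.02, 0, 0, 0, 0, 0, 255], [0, 0, 0, 0, 0, 0, 255]]]'

```text
clock: 6.15
tcp_pos: [0.5443, 0.0242, 0.1899]
orientation: [0.001, 0.995, 0.105, 0.004]
wrist_force: [-0.7, 0.4, 12.8]
finger_gap: 0.0002
grip_force: 1.5
```

```bash
cat >> h.py <<'E'
G=np.array([.5752,.033]);Y=.21
def mix(p):
    c,s=np.cos(Y),np.sin(Y); d=np.asarray(p)[:2]-G; return np.array([c*d[0]+s*d[1],-s*d[0]+c*d[1]])*1000
def rep(name=None):
    np.set_printoptions(precision=3,suppress=True)
    s=env.get_state();o=q2R(s['orientation']);print(s['clock'],'tcp mix',mix(s['tcp_pos']),s['tcp_pos'][2],'yaw',np.arctan2(o[1,0],o[0,0]),'F',s['wrist_force'])
    for n in ['scene','side','wrist']:
        im,K,Rc,t=cam(n); cv2.imwrite(f'pics/{n}_{name}.png',im[:,:,::-1])
        for x,z in [('lever_gate',.114),('lever_grip',.195)]:
            for d in spotter.landmark_of(x,n)[:2]: print(n,x,np.round(d['uv']),round(d['conf'],2),mix(onz(K,Rc,t,d['uv'],z)))
def crop(name):
    f=lambda x:cv2.resize(x,(400,373),interpolation=cv2.INTER_CUBIC)
    a=cv2.imread(f'pics/scene_{name}.png')[190:330,250:400];b=cv2.imread(f'pics/side_{name}.png')[180:320,260:410]
    cv2.imwrite(f'pics/c_{name}.png',np.hstack([f(a),f(b)]))
E
python3 -c "
from h import *
rep('p1');crop('p1')"
```

```text
6.15 tcp mix [-32.01  -2.13] 0.18987501237671525 yaw 0.20963863835397079 F [-0.668  0.392 12.812]
scene lever_gate [328. 248.] 0.55 [-0.2  -1.96]
scene lever_gate [326. 233.] 0.5 [-32.95   47.356]
scene lever_grip [322. 233.] 0.81 [-13.441 -13.069]
side lever_gate [330. 241.] 0.69 [ -7.994 -11.548]
side lever_grip [332. 222.] 0.7 [3.405 5.596]
wrist lever_gate [328. 198.] 0.75 [-3.032 -3.796]
```

View pics/c_p1.png

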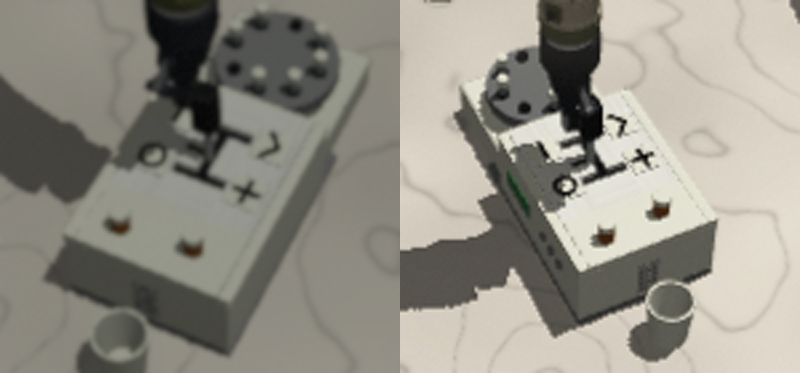

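View pics/wrist_p1.png

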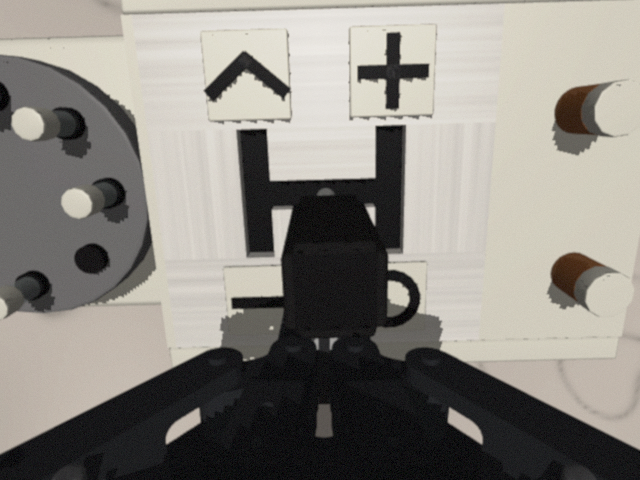

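Lever is now essentially upright in the channel (stem at (325,193), channel row about 193). The vertical force suggests a knuckle is riding on the grip's top edge, so I'll raise and back off.

Call:
jog_arm --increments '[[[-0.01, 0, -0.03, 0, 0, 0, 255], [-0.04, 0, -0.03, 0, 0, 0, 255], [-0.04, 0, 0, 0, 0, 0, 255], [0, 0, 0, 0, 0, 0, 255]]]'

```text
clock: 7.0
tcp_pos: [0.5171, 0.0194, 0.2014]
orientation: [-0.0, 0.995, 0.104, -0.0]
wrist_force: [0.6, 0.5, 0.2]
finger_gap: 0.0
grip_force: 0.0
```

```bash
python3 -c "
from h import *
rep('p2')"
```

```text
7.0 tcp mix [-59.7    -1.205] 0.20139646603177058 yaw 0.20875383521171006 F [0.55  0.504 0.241]
scene lever_gate [329. 244.] 0.59 [-6.564 10.949]
scene lever_grip [325. 231.] 0.81 [-8.511 -4.052]
side lever_gate [331. 244.] 0.54 [ -9.506 -22.55 ]
side lever_gate [331. 259.] 0.18 [-41.291 -85.518]
side lever_grip [331. 222.] 0.55 [-1.506  3.171]
wrist lever_grip [332. 169.] 0.78 [-6.219 -3.902]
```

View pics/wrist_p2.png

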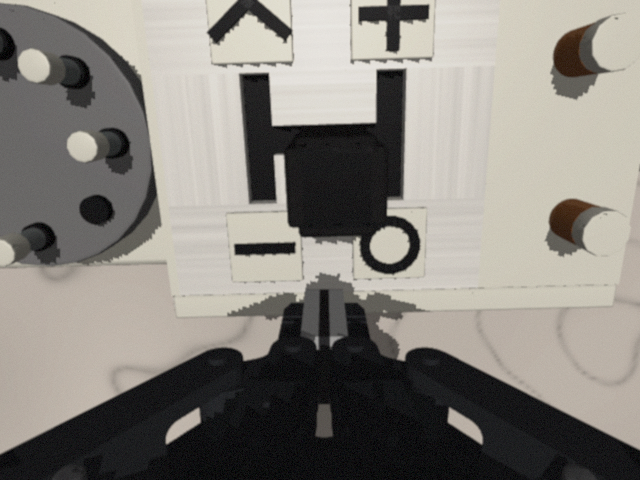

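Call:
jog_arm --increments '[[[0.04, 0.006, 0, 0, 0, 0, 255], [0.04, 0.006, 0, 0, 0, 0, 255], [0.03, 0, 0, 0, 0, 0, 255], [0.02, 0, 0, 0, 0, 0, 255], [0.015, 0, 0, 0, 0, 0, 255], [0, 0, 0, 0, 0, 0, 255]]]'

```text
clock: 8.05
tcp_pos: [0.5552, 0.0242, 0.2011]
orientation: [-0.0, 0.995, 0.104, 0.0]
wrist_force: [-0.0, -0.6, 0.5]
finger_gap: 0.0003
grip_force: 0.0
```

```bash
python3 -c "
from h import *
rep('p3')"
```

```text
8.05 tcp mix [-21.392  -4.444] 0.20105269296760306 yaw 0.20923586001871225 F [-0.034 -0.595  0.503]
scene lever_gate [332. 245.] 0.74 [ 3.44  12.337]
scene lever_grip [331. 233.] 0.73 [ 9.097 -3.941]
scene lever_grip [341. 263.] 0.39 [ 82.392 -83.34 ]
side lever_gate [368. 388.] 0.74 [-139.316 -564.23 ]
side lever_grip [332. 259.] 0.18 [ -64.69  -146.574]
```

Call:
jog_arm --increments '[[[-0.06, 0, 0, 0, 0, 0, 255], [-0.1, -0.05, 0, 0, 0, 0, 255], [-0.06, -0.1, 0, 0, 0, 0, 255], [0, -0.12, 0, 0, 0, 0, 255], [0, 0, 0, 0, 0, 0, 255]]]'

```text
clock: 9.0
tcp_pos: [0.4856, 0.0808, 0.2016]
orientation: [-0.0, 0.994, 0.106, 0.0]
wrist_force: [0.6, -0.0, -0.1]
finger_gap: 0.0004
grip_force: 0.0
```

```bash
python3 -c "
from h import *
rep('p4')"
```

```text
9.0 tcp mix [-77.673  65.415] 0.20163949979095228 yaw 0.2119028401807762 F [ 0.609 -0.019 -0.099]
scene lever_gate [333. 245.] 0.57 [ 5.602 15.943]
scene lever_grip [329. 235.] 0.69 [  6.091 -11.128]
side lever_gate [333. 242.] 0.68 [  0.505 -16.849]
side lever_grip [332. 224.] 0.51 [-0.476 -2.896]
wrist lever_gate [453.  97.] 0.88 [ 2.624 -4.109]
wrist lever_grip [530.  78.] 0.73 [ 5.029 -5.471]
```

View pics/wrist_p4.png

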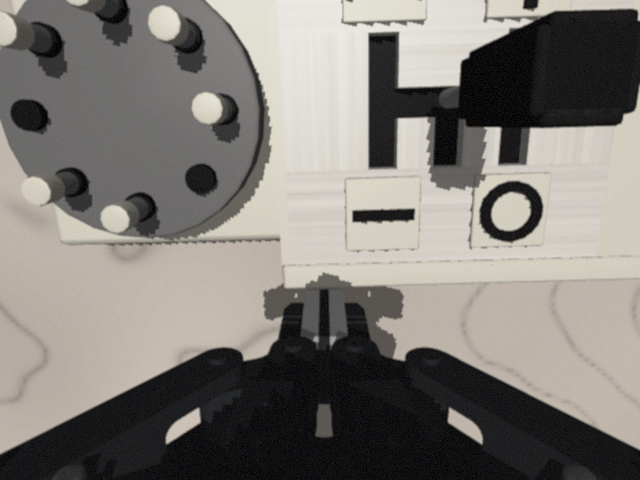

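Stem at (448,98) sits in the channel (row about 102). Next I go to the left side and push right.

Call:
jog_arm --increments '[[[0.1, 0, 0, 0, 0, 0, 255], [0.12, 0, 0, 0, 0, 0, 255], [0.1, 0, 0, 0, 0, 0, 255], [0, 0.05, 0, 0, 0, 0, 255], [0, 0.06, 0, 0, 0, 0, 255], [0, 0.05, 0, 0, 0, 0, 255], [0, 0.04, 0, 0, 0, 0, 255], [0, 0.04, 0, 0, 0, 0, 255], [0, 0.04, 0, 0, 0, 0, 255], [0, 0.04, 0, 0, 0, 0, 255], [0, 0.03, 0, 0, 0, 0, 255], [0, 0, 0, 0, 0, 0, 255]]]'

```text
clock: 10.65
tcp_pos: [0.5834, 0.0084, 0.2013]
orientation: [0.0, 0.995, 0.104, -0.0]
wrist_force: [-0.6, 0.2, -0.2]
finger_gap: 0.0001
grip_force: 0.3
```

```bash
python3 -c "
from h import *
rep('p5')"
```

```text
10.65 tcp mix [  2.891 -25.72 ] 0.2012711078348095 yaw 0.2076651714662465 F [-0.592  0.174 -0.211]
scene lever_gate [326. 255.] 0.57 [  5.545 -26.427]
scene lever_grip [321. 243.] 0.51 [ -1.283 -46.395]
side lever_gate [337. 243.] 0.61 [  9.636 -27.504]
side lever_grip [338. 232.] 0.43 [  2.925 -47.114]
wrist lever_gate [328. 241.] 0.58 [  4.83  -26.245]
wrist lever_grip [384. 298.] 0.78 [  6.124 -47.226]
```

View pics/wrist_p5.png

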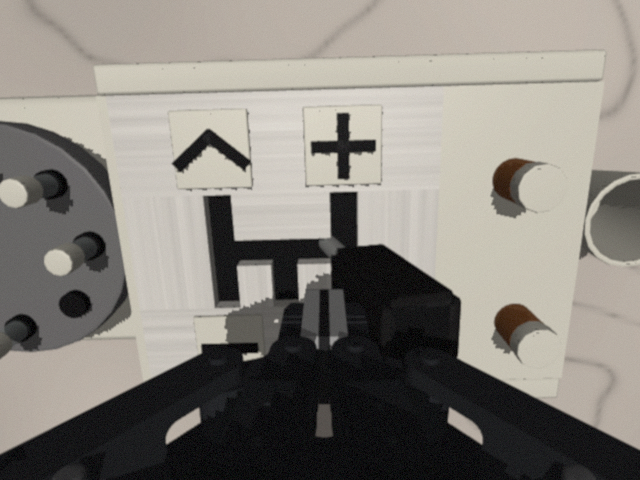

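Call:
jog_arm --increments '[[[0, 0.03, 0, 0, 0, 0, 255], [0, 0.02, 0, 0, 0, 0, 255], [0, 0.008, 0, 0, 0, 0, 255], [0, 0, 0, 0, 0, 0, 255]]]'

```text
clock: 11.5
tcp_pos: [0.5864, -0.005, 0.2012]
orientation: [0.0, 0.995, 0.104, -0.0]
wrist_force: [0.0, 0.5, -0.5]
finger_gap: -0.0
grip_force: 0.5
```

```bash
python3 -c "
from h import *
rep('p6')"
```

```text
11.5 tcp mix [  2.997 -39.516] 0.20118124770689888 yaw 0.20825389807304778 F [ 0.04   0.525 -0.458]
scene lever_gate [154. 384.] 0.59 [-198.865 -582.279]
scene lever_gate [326. 255.] 0.5 [  6.045 -27.387]
scene lever_grip [319. 248.] 0.74 [  3.145 -63.725]
scene lever_grip [326. 256.] 0.34 [ 31.997 -80.903]
side lever_gate [314. 240.] 0.73 [-59.521  19.495]
side lever_gate [336. 247.] 0.59 [ -0.179 -42.797]
side lever_grip [288. 160.] 0.65 [-17.111 362.513]
side lever_grip [338. 236.] 0.63 [ -3.119 -61.695]
wrist lever_gate [313. 240.] 0.83 [  5.409 -32.656]
wrist lever_gate [310. 144.] 0.56 [ 58.205 -31.662]
wrist lever_grip [377. 293.] 0.9 [  7.861 -58.903]
wrist lever_grip [181. 150.] 0.19 [61.605 10.769]
```

View pics/wrist_p6.png

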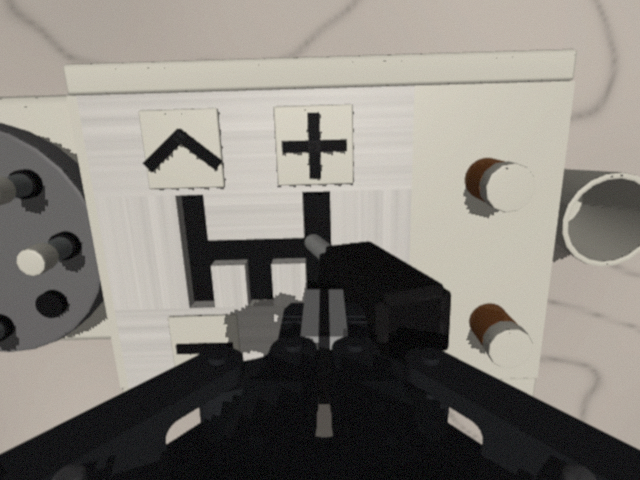

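Stem is at (314,243), centred in the right column (cols 303–330). Next I swing round to the far side and push the grip toward the robot.

Call:
jog_arm --increments '[[[0, 0.006, 0, 0, 0, 0, 255], [0, -0.1, 0, 0, 0, 0, 255], [0.11, 0, 0, 0, 0, 0, 255], [0.12, 0, 0, 0, 0, 0, 255], [0, 0.08, 0, 0, 0, 0, 255], [0, 0.088, 0.04, 0, 0, 0, 255], [0, 0, 0, 0, 0, 0, 255], [-0.05, 0, 0, 0, 0, 0, 255], [-0.05, 0, 0, 0, 0, 0, 255], [-0.04, 0, 0, 0, 0, 0, 255], [-0.04, 0, 0.01, 0, 0, 0, 255], [-0.04, 0, 0.01, 0, 0, 0, 255], [-0.03, 0, 0.01, 0, 0, 0, 255], [-0.03, 0, 0, 0, 0, 0, 255], [0, 0, 0, 0, 0, 0, 255]]]'

```text
clock: 13.45
tcp_pos: [0.5769, -0.0252, 0.1839]
orientation: [0.0, 0.995, 0.104, -0.0]
wrist_force: [-0.1, 0.3, -0.0]
finger_gap: 0.0001
grip_force: 0.0
```

```bash
python3 -c "
from h import *
rep('p7')"
```

```text
13.45 tcp mix [-10.519 -57.287] 0.1839198314391464 yaw 0.20880595895188833 F [-0.061  0.257 -0.044]
scene lever_gate [318. 256.] 0.68 [-13.925 -39.265]
scene lever_grip [307. 245.] 0.58 [-32.716 -71.574]
side lever_gate [331. 248.] 0.42 [-18.918 -41.474]
side lever_grip [330. 238.] 0.7 [-33.765 -60.31 ]
wrist lever_gate [281. 263.] 0.83 [-14.895 -34.221]
wrist lever_grip [541. 189.] 0.5 [  38.187 -124.804]
wrist lever_grip [161. 341.] 0.22 [-14.918  -0.628]
```

View pics/wrist_p7.png

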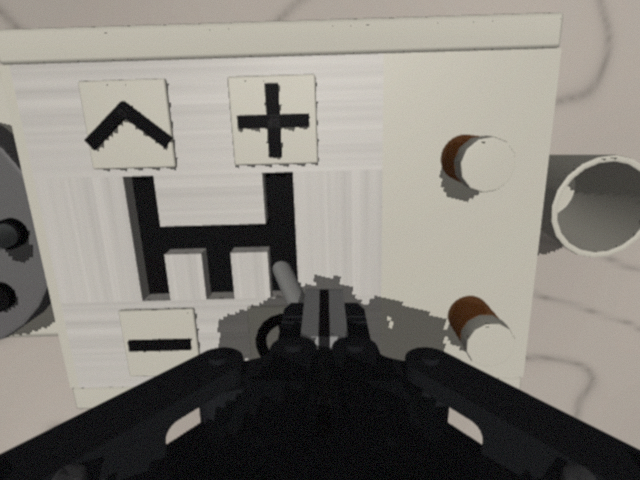

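Stem is in the ring slot, about half way (gate x ≈ -15 mm). I'll continue.

Call:
jog_arm --increments '[[[-0.03, 0, 0, 0, 0, 0, 255], [-0.02, 0, 0, 0, 0, 0, 255], [-0.015, 0, 0, 0, 0, 0, 255], [-0.01, 0, 0, 0, 0, 0, 255], [0, 0, 0, 0, 0, 0, 255]]]'

```text
clock: 14.4
tcp_pos: [0.566, -0.0279, 0.1853]
orientation: [-0.001, 0.994, 0.105, 0.007]
wrist_force: [18.4, 6.6, -6.9]
finger_gap: -0.0002
grip_force: 8.4
```

```bash
python3 -c "
from h import *
rep('p8')"
```

```text
14.4 tcp mix [-21.741 -57.662] 0.1853215383675879 yaw 0.21031671722492523 F [18.365  6.564 -6.942]
scene lever_gate [315. 255.] 0.57 [-24.596 -39.876]
scene lever_gate [413. 157.] 0.22 [ 77.349 463.489]
scene lever_grip [304. 242.] 0.45 [-44.873 -66.39 ]
side lever_gate [328. 248.] 0.55 [-28.281 -38.314]
side lever_grip [325. 240.] 0.48 [-52.312 -63.718]
wrist lever_gate [282. 253.] 0.71 [-20.984 -35.19 ]
```

The arm stopped with 19 N where the slot end was predicted. I'll release, rise and check.

Call:
jog_arm --increments '[[[0.03, 0, 0, 0, 0, 0, 255], [0.05, 0, 0, 0, 0, 0, 255], [0.1, 0, 0, 0, 0, 0, 255], [0.08, 0, -0.1, 0, 0, 0, 255], [0, 0, -0.15, 0, 0, 0, 255], [0, 0, -0.15, 0, 0, 0, 255], [0, 0, -0.15, 0, 0, 0, 255], [0, -0.1, 0, 0, 0, 0, 255], [-0.15, -0.1, 0, 0, 0, 0, 255], [-0.15, -0.05, 0, 0, 0, 0, 255], [-0.1, 0, 0, 0, 0, 0, 255], [0, 0, 0, 0, 0, 0, 255]]]'

```text
clock: 16.05
tcp_pos: [0.5086, 0.0249, 0.3222]
orientation: [0.0, 0.995, 0.104, -0.001]
wrist_force: [-0.2, -0.1, 0.3]
finger_gap: 0.0001
grip_force: 0.0
```

```bash
python3 -c "
from h import *
rep('p9')
a=cv2.imread('pics/wrist_p9.png')
f=lambda x:cv2.resize(x,(400,373),interpolation=cv2.INTER_CUBIC)
b=cv2.imread('pics/side_p9.png')[180:320,260:410]
cv2.imwrite('pics/c9.png',np.hstack([cv2.resize(a,(497,373)),cv2.resize(b,(300,373))]))
im,K,Rc,t=cam('wrist')
for d in spotter.landmark_of('tile_ring','wrist')[:1]: print(mix(onz(K,Rc,t,d['uv'],.12)))
"
```

```text
16.05 tcp mix [-66.769   5.999] 0.3222025728117733 yaw 0.20920718631654137 F [-0.178 -0.139  0.323]
scene lever_gate [318. 254.] 0.82 [-17.857 -34.382]
scene lever_grip [305. 244.] 0.68 [-37.398 -70.048]
scene lever_grip [320. 232.] 0.49 [-22.825 -13.014]
side lever_gate [327. 247.] 0.62 [-30.124 -33.004]
side lever_gate [338. 271.] 0.57 [ -40.432 -144.221]
side lever_grip [327. 241.] 0.58 [-47.25  -68.863]
side lever_grip [339. 268.] 0.39 [ -59.518 -190.349]
wrist lever_gate [370. 155.] 0.93 [-23.043 -32.937]
wrist lever_grip [419. 194.] 0.86 [-41.111 -55.901]
[-54.891 -34.509]
```

View pics/c9.png

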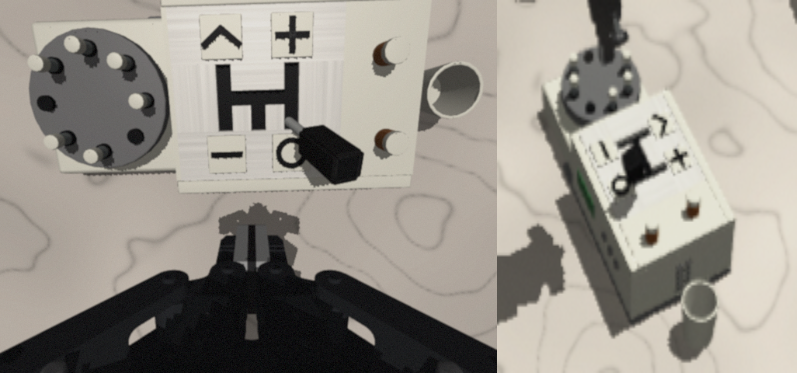

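The stem is at the ring slot's end, about 32 mm from the tile, with vials and beaker standing and the arm clear. I'm handing in.

```bash
python3 -c "
from h import *
print(ticket.hand_in())"
```

```text
the job is handed in; nothing more can be done
None
```

The job is handed in (no verdict came back): the lever is home in the ring slot (near right), measured about 32 mm from the ring tile, with the arm clear and the vials and beaker standing in the last image; the rack, bin and reagent were not rechecked.

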